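Start the jar warmer

TASK

Start up the jar warmer. First slide the fader on the control box fully home to its right-hand end, and leave it there while you take the forgotten cookie cutter off the warming plate, stand it flat on the counter, and stand every honey jar upright and wholly on the warming plate. Once they are all loaded turn the selector from off to the jar symbol, and last slide the fader until its white line is level with the tip of the brass set tab; leave the kitchen timer and the price tag where they are.

Things in the scene. Friction and masses are not known exactly. Their poses are not given: they have to be found in the camera images.
- warming_plate: Fixed low steel warming plate, 260 x 170 x 16 mm, flat on top with no rim; origin at the centre of its underside on the counter, own x along its 260 mm side (about the world y), z up; the top is at z = 16 mm.
- control_box: Fixed white control box 180 (own x) x 190 (own y) x 45 mm; origin at the centre of its underside, x away from the robot, y to the left, z up. On its flat top: the fader's track, which runs along own y at own x = -40 mm, and behind it the selector, whose axis stands at own (15, 0) mm.
- fader (a joint): Position of the fader along its track in m: 0 = home, the right-hand end (own y = -55 mm on the box); grows to 0.11 to the left (box +y). About 1.5 N of friction; it stays where it is left.
- fader_top (a point): Centre of the top of the fader's grip: a black block 30 mm (box x) x 18 mm (box y, along the track) x 24 mm high, with a white line across its middle; its underside is 7 mm and its top 31 mm above the box's top. It can be pinched along the track or pushed. Axes as the box's.
- set_tab_tip (a point): Tip of the brass set tab, a 4 mm high pointed tab, about 19 mm long and 12 mm wide, fixed on the box's top on the robot's side of the track, its tip 30 mm from the track's middle and pointing at the track; own y runs along the track, as the box's. The tab's place along the track differs from start to start.
- selector (a joint): Angle of the selector in rad: 0 = off, grows clockwise seen from above to 1.35. Detents at 0, 0.45, 0.90 and 1.35: it drops into the nearest when released; about 0.03 Nm moves it on.
- selector_axis (a point): Point on the selector's axis, 20 mm above the box's top. The selector is a black disc of 52 mm diameter, 10 mm high, with a bar grip on it 50 mm long, 12 mm wide, from 9 to 31 mm above the box's top, centred on the axis; own x runs along the bar towards its pointing end.
- selector_point (a point): The spot on the box's top that the selector's bar points at, 60 mm from its axis; turns with the selector. At off it lies 0.675 rad to the left of the box's +x direction, at the last detent 0.675 rad to the right.
- symbol_jar_mid (a point): Middle of the raised jar symbol: a 17 mm wide, 21 mm long outline of a jar (wide body, narrower lid towards +x), 2 mm high, on the box's top 60 mm from the selector's axis. A round disc (20 mm) and a plain bar (22 x 8 mm) are the two other symbols. The three lie at the detents 0.45, 0.90 and 1.35, in an order that differs from start to start; a small dot marks off.
- cutter: Plain round tin cookie cutter, a ring 57 mm in diameter and 30 mm high, open at top and bottom, wall about 1 mm in looks but up to 10 mm in contact, 40 g; starts on the warming plate. There is free counter for it between the plate and the control box (x 0.42 to 0.50, y -0.09 to 0), where at most one jar stands at the start. Origin at the centre of its underside, z up.
- jar_a: Honey jar, amber with a red lid, 57 mm in diameter, 77 mm high, 0.33 kg; its lid (top 10 mm) is 51 mm across. Origin at the centre of its underside, z up. May be absent (None at the start).
- jar_b: Honey jar, dark with a red lid, 57 mm in diameter, 77 mm high, 0.33 kg; its lid (top 10 mm) is 51 mm across. Origin at the centre of its underside, z up. May be absent (None at the start).
- jar_c: Honey jar, dark with a light brown lid, 57 mm in diameter, 77 mm high, 0.33 kg; its lid (top 10 mm) is 51 mm across. Origin at the centre of its underside, z up. May be absent (None at the start).
- timer: Bystander: red wind-up kitchen timer, 63 mm across, 52 mm high.
- tag: Bystander: slate price tag in a wooden foot, 22 x 68 x 52 mm.
Not all that is in view belongs to the job. What is shaped like the jar_b but pink is not meant.

How it is judged:
By the outcome, as a careful person would: the job done as asked, in the order asked, and still so for the second after the job is handed in, with the robot touching nothing.
Of jar_a, jar_b, jar_c only 2 to 3 are there at a start; the rules pass over those that are not, and their reading is None.
At some moment in a run one of cutter may be knocked a few centimetres aside while the robot is not near it.
It also fails if it takes over 192 s, if anything falls off the work surface, if the arm or the gripper's body presses on something with over 40 N, if the wrist force passes 120 N, or if a joint passes its speed limit or range.

ROBOT

A 6-joint arm with a two-finger parallel gripper is mounted at the origin on a cart in front of the work surface, level with it; the furniture and walls round the work are solid. World frame = base frame: x ahead of the robot, y to its left, z up, the work surface at z = 0. Lengths are in mm, angles in rad, forces in N, time in s.
With the tool pointing down it reaches from about 350 to 975 mm from the base axis. Payload 7.1 kg.
Tool frame: the origin (TCP) lies between the finger pads; the fingertips stand 17 mm ahead of it and the grasp point (between the pads) lies 2 mm behind it (tip_reach is the y of the fingertips in the tool frame, in mm); y points along the fingers, x is the direction in which the jaws open and shut, and the axes are right-handed (so a half turn about y gives the same grasp; the last joint's range is limited). The gripper opens to 88 mm and grips with 3 to 60 N. Pads are 20 mm wide; open, the fingers measure 115 mm over their backs; the gripper's body (75 mm by 178 mm) begins 61 mm behind the grasp point.
Start: joints at [1.288, 0.423, 1.63, -0, 1.089, -0.019], TCP at [162.938, 603.371, 239.675] pointing down, gripper open.
Joint ranges: [-3, 3], [-0.9, 2.11], [0.09, 2.58], [-1.31, 4.45], [0.11, 2.69], [-2.54, 2.54]. Speed limits (rad/s): [2.39, 2.39, 3.01, 3.14, 3.14, 3.14].

INTERFACE

Orientations are given as a rotation vector (axis times angle).
In Python, from workcell import get_obs, get_image, camera_model, close_job, silhouettes, tip_of, tip_reach gives the robot as it stands. The module is installed in compiled form; this text tells all that it offers.
- The arm moves only by the tool arm_command, never from a script. Its argument "targets" is a list of rows, each a list of 4 numbers: the shift along the tool's x, y, z in mm, then the turn about the tool's y in rad. A call has 1 to 20 rows; each row shifts and turns the commanded pose from where the row before left it, along the tool's axes as they then stand; what a row does not reach is not made up. A row lasts 1/12 s, in which the tool goes at most 41.7 mm and 7.16 degrees, less where a joint would pass 70% of its speed; a pose out of reach is approached as far as the arm can. A call is refused whole if a number of a shift passes 41.7 or a number of a turn 0.125, either way. A call with a gripper value outside its range is refused whole. "gripper" is the opening in per cent of the stroke, from 0 (shut) to 100 (fully open), set as the call begins (left out, the last holds). The fingers move at their own pace and stop on an object; the grip force is fixed at half the most. Time passes only in rows, so rows that do not move let the fingers close. It gives the time, the measured TCP pose, the force and the opening at its end, in the units of the state.
- get_obs(): the state, without advancing time (a new reading comes with each control period).
- get_image(name): name is "scene" or "side" or "wrist"; returns the picture (480x640x3 uint8, blue, green, red); there is no depth.
- camera_model(name): a dict with "mtx" (3x3 intrinsics, pixels), "position" and "orientation" of the camera in the world. Camera axes: x right, y up, looking along -z (the intrinsics and any distortion apply to the point x, -y, -z); pixel columns grow to the right and rows downward; lengths in mm; the calibration is good to about 2 mm. A picture is of the moment at which its call begins: read the wrist's pose just before it. camera_model takes no time and is no camera call; for the wrist camera it gives the pose at the moment of the call.
- close_job(): hands the job in, once; it reports no verdict.
Trained networks look in the newest picture that a camera, given by its name, has taken for a name from the list of things; names that differ only in an ending like _2 or _b are one class to them, and where a whole thing is asked for, a point or a joint stands for the part that bears it (a point fixed in the world has none). Each returns a list of dicts, best first, with "conf" (0 to 1); they miss things now and then, are a little off and sometimes report something else, mostly with a low value. They report only what shows in the picture. A call takes as long as a camera call. They do not tell look-alikes from the thing itself.
- silhouettes(camera, thing): "pixels" (480x640 bool, what is visible of it) and "at" ([column, row] in pixels, amid what is visible of it).
- tip_of(camera, thing): "at" ([column, row] in pixels: a listed point, or the origin of a listed thing).
The state is a dict: "t": time; "qpos": joint angles; "qvel": joint speeds; "joint_torque": joint torques, N m; "ee_pos": TCP position; "orientation": TCP orientation; "ft_force": force on the tool from outside, world axes, zero at the start; "moment": the same for the moment, N m; "width": finger opening in mm.
Only numpy, scipy, OpenCV 4.12 (cv2) and the standard library are available. Lean on these libraries where they do the work, as an engineer would, in place of code of your own. Each camera call takes 0.05 s, during which the arm holds its last target. There are 200 camera calls.

## Working session

There is one attempt and no reset: what is moved stays moved. The work goes in short steps, Python scripts to look and compute and a tool call to move; the robot and the scene stay as the last step left them, time stands still between calls to the robot, and variables do not carry over. Pictures are saved under pics/ and viewed, about 12 in all and at most 16, crops included, and the job is handed in when it is done.

Besides the shell and the picture viewer there is one more tool, called by a JSON object that holds its "method" and its "body". arm_command: Moves the arm, as the interface text tells. Its arguments: {"type":"object","properties":{"targets":{"type":"array","items":{"type":"array","items":{"type":"number"}}},"gripper":{"type":"number"}},"required":["targets"]}

```bash
mkdir -p pics
cat > h.py <<'E'
import numpy as np, cv2
from scipy.spatial.transform import Rotation as R
from workcell import get_obs, get_image, camera_model, close_job, silhouettes, tip_of, tip_reach
def _rot(o):
    o=np.array(o,float)
    if o.shape==(3,3): return o
    return R.from_rotvec(o).as_matrix() if o.size==3 else R.from_quat(o).as_matrix()
def ray(m,px):
    K=np.array(m["mtx"]);d=np.linalg.inv(K)@np.array([px[0],px[1],1.]);d=np.array([d[0],-d[1],-d[2]])
    return np.array(m["position"],float),_rot(m["orientation"])@d
def atz(m,px,z):
    p,d=ray(m,px);return p+d*(z-p[2])/d[2]
def proj(m,P):
    c=_rot(m["orientation"]).T@(np.array(P,float)-np.array(m["position"]));q=np.array(m["mtx"])@np.array([c[0],-c[1],-c[2]]);return q[:2]/q[2]
E
python3 - <<'E'
from h import *
o=get_obs();print(o)
for c in("scene","side","wrist"):
    im=get_image(c);cv2.imwrite(f"pics/{c}0.png",im);m=camera_model(c);print(c,m)
    if c!="wrist":
        for t in("warming_plate","control_box","fader_top","set_tab_tip","selector_axis","selector_point","symbol_jar_mid","cutter","jar_a","jar_b","jar_c","timer","tag"):
            for d in tip_of(c,t)[:4]:
                print(t,np.round(d["at"],1),round(d["conf"],2),end=" ")
                z={"fader_top":76,"set_tab_tip":49,"selector_axis":65,"selector_point":45,"symbol_jar_mid":47,"cutter":16}.get(t,0)
                print(np.round(atz(m,d["at"],z),0))
E
```

```text
{'t': 0.0, 'qpos': array([ 1.28801019e+00,  4.23801489e-01,  1.63069709e+00, -3.09559573e-05,
        1.08859711e+00, -1.89750875e-02]), 'qvel': array([ 1.51108265e-04,  3.82589586e-05, -7.86972995e-04,  1.29113065e-04,
       -2.17090753e-03, -7.60377032e-05]), 'joint_torque': array([ 8.65877828e-04, -5.44637990e+01, -2.73671257e+01,  6.43758383e-02,
        2.28130224e-02, -8.89524836e-05]), 'ee_pos': array([162.79487053, 602.87276914, 238.92346451]), 'orientation': array([-1.32345185, -1.01184495,  1.01383446]), 'ft_force': array([ 1.53359305, -0.155201  ,  0.55214071]), 'moment': array([0.00089969, 0.01488887, 0.04848795]), 'width': 87.94935187964704}
scene {'mtx': array([[455.52903776,   0.        , 319.00445626],
       [  0.        , 455.52903776, 234.57012032],
       [  0.        ,   0.        ,   1.        ]]), 'position': array([  4.77290547, 266.83213773, 568.14778448]), 'orientation': array([ 0.62248487, -0.98568306, -1.84171536])}
warming_plate [255.9 393.4] 0.89 [438. 162.   0.]
warming_plate [475.4 286.6] 0.23 [ 480. -299.    0.]
control_box [440.6 286.5] 0.97 [ 510. 
[... 1901 characters left out ...]
-53.  -0.]
jar_b [396.5 212.8] 0.71 [ 849. -104.    0.]
jar_b [373.  297.2] 0.6 [ 658. -236.    0.]
jar_b [339.2 258.5] 0.58 [ 660. -112.    0.]
jar_c [271.3 278. ] 0.94 [506. -53.  -0.]
jar_c [396.5 212.8] 0.71 [ 849. -104.    0.]
jar_c [373.  297.2] 0.6 [ 658. -236.    0.]
jar_c [339.2 258.5] 0.58 [ 660. -112.    0.]
timer [400.3 256.6] 0.96 [ 775. -199.   -0.]
tag [362.9 231. ] 0.82 [752. -91.   0.]
wrist {'mtx': array([[428.03280953,   0.        , 315.24218753],
       [  0.        , 428.03280953, 246.61706443],
       [  0.        ,   0.        ,   1.        ]]), 'position': array([ 87.12643791, 623.48196261, 385.01964119]), 'orientation': array([-0.24591357, -0.18863828,  1.29822757])}
```

View pics/scene0.png

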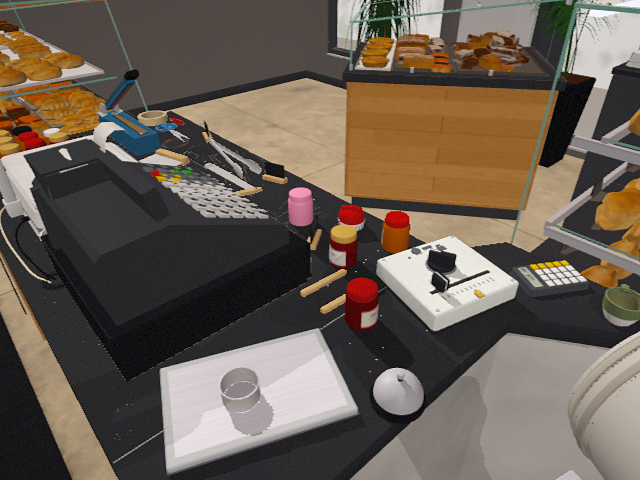

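View pics/side0.png

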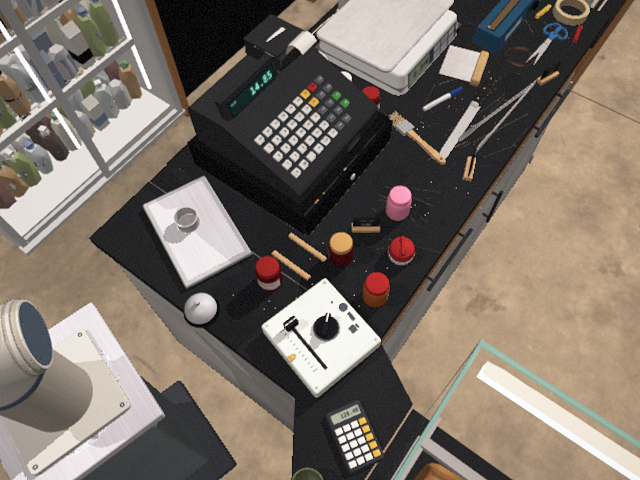

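Scene: the plate with the cutter is at side px (188,215). Jar candidates in side px: dark/red lid (268,272) = jar_b, dark/brown lid (341,248) = jar_c, amber/red lid (376,290) = jar_a. Look-alikes to avoid are pink (399,203), the red timer (401,250) and a red top behind the till (371,97). The bell at (200,308) and the tag at (365,227) stay put. The fader is near its left end, and the tab is at (291,357).

```bash
cat >> h.py <<'E'
def corners(cam,thing,z):
    s=silhouettes(cam,thing)[0];m=camera_model(cam)
    c=max(cv2.findContours(s["pixels"].astype(np.uint8),0,2)[0],key=cv2.contourArea)[:,0,:]
    return np.array([atz(m,p,z)[:2] for p in c]),c
def axes():
    o=get_obs();A=_rot(o["orientation"]);return o,A
def go(p,yaw=None,tcp=None):
    """tool-frame shift to world TCP p; yaw = wanted world angle of jaw axis (mod pi)"""
    o,A=axes();d=A.T@(np.array(p,float)-o["ee_pos"])
    cur=np.arctan2(A[1,0],A[0,0]);s="";
    if yaw is not None:
        t=(yaw-cur+np.pi/2)%np.pi-np.pi/2; s=f"turn about tool y {-t:.3f} (world yaw {t:.3f}), q6={o['qpos'][5]:.2f}"
    print("t",round(o["t"],2),"at",np.round(o["ee_pos"],1),"yaw",round(cur,3),"shift xyz",np.round(d,1),s)
E
python3 - <<'E'
from h import *
o,A=axes();print(np.round(A,3))
for c in("scene","side"):
    get_image(c)
    for th,z in(("warming_plate",16),("control_box",45)):
        P,_=corners(c,th,z);r=cv2.minAreaRect(P.astype(np.float32));print(c,th,np.round(r[0],1),np.round(r[1],1),round(r[2],1))
        h=cv2.convexHull(P.astype(np.float32));print(np.round(cv2.approxPolyDP(h,12,True)[:,0],0).tolist())
    for th,z in (("cutter",16),("jar_a",77)):
        m=camera_model(c)
        for s in silhouettes(c,th)[:6]: print(c,th,s["conf"],np.round(s["at"]),np.round(atz(m,s["at"],z/2),0))
im=cv2.imread("pics/side0.png")[265:405,245:395];a=cv2.resize(im,(600,560),interpolation=cv2.INTER_CUBIC);cv2.imwrite("pics/boxside.png",a)
E
```

```text
[[ 0.261 -0.    -0.965]
 [ 0.965 -0.     0.261]
 [-0.    -1.     0.   ]]
scene warming_plate [432.5 164.6] [260.2 177.4] 82.7
[[503.0, 27.0], [535.0, 279.0], [362.0, 302.0], [330.0, 49.0]]
scene control_box [ 487.7 -223.5] [210.2 221.4] 1.1
[[589.0, -330.0], [587.0, -143.0], [547.0, -113.0], [385.0, -116.0], [384.0, -284.0], [411.0, -324.0]]
scene cutter 0.61 [242. 378.] [468. 173.   8.]
scene jar_a 0.89 [365. 306.] [494. -58.  38.]
scene jar_a 0.85 [398. 230.] [ 667. -244.   38.]
scene jar_a 0.83 [302. 208.] [844. -99.  38.]
scene jar_a 0.62 [346. 249.] [ 655. -111.   38.]
side warming_plate [436.5 158.7] [268.8 173.9] 82.6
[[532.0, 281.0], [371.0, 296.0], [343.0, 38.0], [500.0, 18.0]]
side control_box [ 500.7 -245. ] [185.5 198.8] 0.7
[[591.0, -150.0], [416.0, -150.0], [411.0, -340.0], [583.0, -341.0]]
side cutter 0.9 [183. 216.] [434. 216.   8.]
side jar_a 0.94 [269. 276.] [498. -62.  38.]
side jar_a 0.81 [376. 290.] [ 662. -238.   39.]
side jar_a 0.66 [401. 203.] [ 856. -105.   38.]
side jar_a 0.65 [340. 251.] [ 662. -112.   38.]
```

View pics/boxside.png

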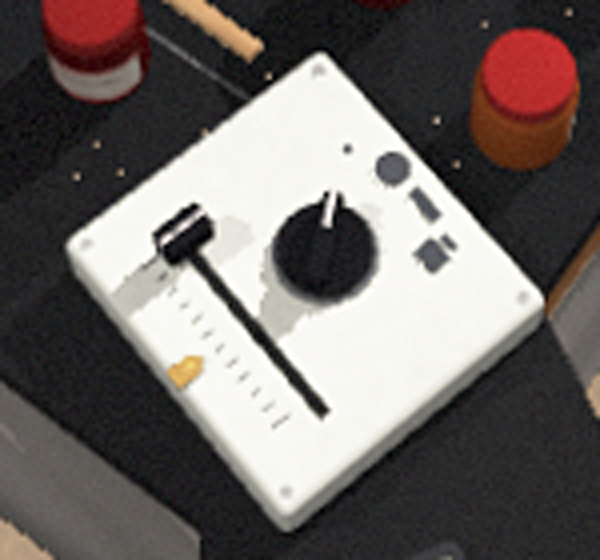

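Reading the box: the dot (off) is at (347,148), then disc, bar, jar with its lid towards +x at (435,252). So the jar is the third symbol, the 1.35 detent. Now moving over the plate side first.

{"method": "arm_command", "body": {"targets": [[-17, 0, -18.4, 0], [-17, 0, -18.4, 0], [-17, 0, -18.4, 0], [-17, 0, -18.4, 0], [-17, 0, -18.4, 0], [-17, 0, -18.4, 0], [-17, 0, -18.4, 0], [-17, 0, -18.4, 0], [-17, 0, -18.4, 0], [-17, 0, -18.4, 0], [-17, 0, -18.4, 0], [-17, 0, -18.4, 0], [-17, 0, -18.4, 0], [-17, 0, -18.4, 0], [-17, 0, -18.4, 0], [-17, 0, -18.4, 0], [-17, 0, -18.4, 0], [-17, 0, -18.4, -0.088], [-17, 0, -18.4, -0.088], [-17, 0, -18.4, -0.088]], "gripper": 100}}

```text
t: 3.62
ee_pos: [435.2, 181.8, 239.9]
orientation: [-1.207, -1.213, 1.212]
ft_force: [-0.6, 0.8, 0.6]
width: 87.8
```

Run:
```python
from h import *
go((450,-190,230),np.pi/2)
im=get_image("wrist");m=camera_model("wrist");cv2.imwrite("pics/w1.png",im);print(m)
for d in tip_of("wrist","cutter")[:3]: print(d,atz(m,d["at"],16))
P,_=corners("wrist","warming_plate",16);print(cv2.minAreaRect(P.astype(np.float32)))
```

```text
t 3.62 at [435.2 181.8 239.9] yaw 1.575 shift xyz [-371.9    9.8  -13.2] turn about tool y 0.004 (world yaw -0.004), q6=-1.20
{'mtx': array([[428.03280953,   0.        , 315.24218753],
       [  0.        , 428.03280953, 246.61706443],
       [  0.        ,   0.        ,   1.        ]]), 'position': array([359.17188019, 179.03906774, 385.28428093]), 'orientation': array([-0.22791105, -0.22965519,  1.56975813])}
((435.23809814453125, 163.9109344482422), (259.0330505371094, 170.95950317382812), 82.38014221191406)
```

View pics/w1.png

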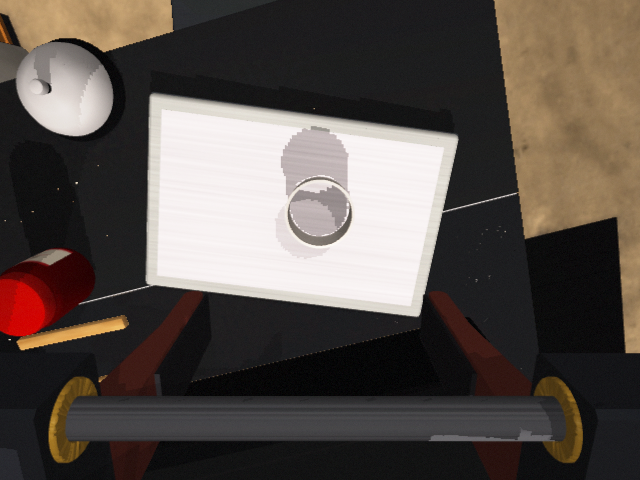

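Plate: centre (435,164) mm, long axis 82.4°. The cutter shows at px (320,210) and the bell at (65,88). Moving above the fader next.

{"method": "arm_command", "body": {"targets": [[-18.6, 1, -1.4, 0], [-18.6, 1, -1.4, 0], [-18.6, 1, -1.4, 0], [-18.6, 1, -1.4, 0], [-18.6, 1, -1.4, 0], [-18.6, 1, -1.4, 0], [-18.6, 1, -1.4, 0], [-18.6, 1, -1.4, 0], [-18.6, 1, -1.4, 0], [-18.6, 1, -1.4, 0], [-18.6, 1, -1.4, 0], [-18.6, 1, -1.4, 0], [-18.6, 1, -1.4, 0], [-18.6, 1, -1.4, 0], [-18.6, 1, -1.4, 0], [-18.6, 1, -1.4, 0], [-18.6, 1, -1.4, 0], [-18.6, 1, -1.4, 0], [-18.6, 1, -1.4, 0], [-18.6, 1, -1.4, 0]]}}

```text
t: 5.43
ee_pos: [463.0, -188.6, 219.6]
orientation: [-1.209, -1.209, 1.208]
ft_force: [0.5, 0.1, 0.6]
width: 87.7
```

Run:
```python
from h import *
im=get_image("wrist");m=camera_model("wrist");cv2.imwrite("pics/w2.png",im)
for t,z in (("fader_top",76),("set_tab_tip",49),("selector_axis",65),("selector_point",45),("symbol_jar_mid",47),("control_box",0)):
    for d in tip_of("wrist",t)[:3]: print(t,round(d["conf"],2),np.round(d["at"],1),np.round(atz(m,d["at"],z),1))
P,_=corners("wrist","control_box",45);print(cv2.minAreaRect(P.astype(np.float32)))
go((463,-189,73),np.pi/2)
```

```text
fader_top 0.64 [311.5 237.6] [ 464.5 -194.    76. ]
fader_top 0.54 [238.8 186.5] [ 428.7 -243.1   76. ]
set_tab_tip 0.79 [237.5 185.2] [ 431.8 -248.8   49. ]
selector_axis 0.62 [249.3 301.3] [ 517.7 -241.6   65. ]
symbol_jar_mid 0.63 [208.  351.4] [ 571.1 -281.1   47. ]
control_box 0.57 [256.5 258. ] [ 504.4 -244.2    0. ]
((499.70318603515625, -238.4111785888672), (181.3404541015625, 187.41522216796875), 0.9202871918678284)
t 5.83 at [ 462.9 -187.8  219.7] yaw 1.572 shift xyz [ -1.3 146.7  -0.2] turn about tool y 0.001 (world yaw -0.001), q6=-1.98
```

View pics/w2.png

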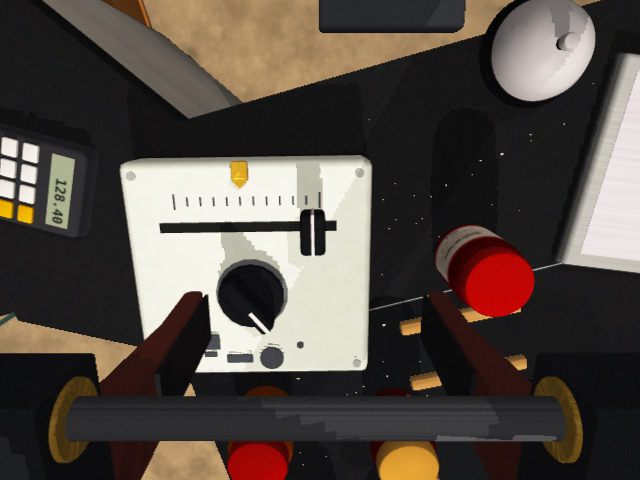

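The view confirms the layout: fader line at px (313,232), tab tip (238,187), jar symbol (208,350). Descending on the fader.

{"method": "arm_command", "body": {"targets": [[-0.5, 14.6, 0, 0], [-0.5, 14.6, 0, 0], [-0.5, 14.6, 0, 0], [-0.5, 14.6, 0, 0], [-0.5, 14.6, 0, 0], [-0.5, 14.6, 0, 0], [-0.5, 14.6, 0, 0], [-0.5, 14.6, 0, 0], [-0.5, 14.6, 0, 0], [-0.5, 14.6, 0, 0]]}}

```text
t: 6.67
ee_pos: [463.1, -193.2, 73.2]
orientation: [-1.209, -1.21, 1.21]
ft_force: [-0.6, -0.2, -0.1]
width: 87.8
```

{"method": "arm_command", "body": {"targets": [[0, 0, 0, 0], [0, 0, 0, 0], [0, 0, 0, 0], [0, 0, 0, 0], [0, 0, 0, 0], [0, 0, 0, 0], [0, 0, 0, 0]], "gripper": 10}}

```text
t: 7.25
ee_pos: [463.2, -194.0, 74.2]
orientation: [-1.21, -1.21, 1.209]
ft_force: [0.1, -0.1, -0.2]
width: 44.5
```

{"method": "arm_command", "body": {"targets": [[0, 0, 0, 0], [0, 0, 0, 0], [0, 0, 0, 0], [0, 0, 0, 0], [0, 0, 0, 0], [0, 0, 0, 0], [0, 0, 0, 0]], "gripper": 10}}

```text
t: 7.83
ee_pos: [463.0, -193.8, 73.7]
orientation: [-1.209, -1.21, 1.21]
ft_force: [-0.2, 1.4, 1.9]
width: 17.6
```

{"method": "arm_command", "body": {"targets": [[-9, 0, 0, 0], [-9, 0, 0, 0], [-9, 0, 0, 0], [-9, 0, 0, 0], [-9, 0, 0, 0], [-9, 0, 0, 0], [-9, 0, 0, 0], [-9, 0, 0, 0], [-9, 0, 0, 0], [-9, 0, 0, 0], [-5, 0, 0, 0]]}}

```text
t: 8.75
ee_pos: [464.1, -290.8, 73.7]
orientation: [-1.212, -1.21, 1.208]
ft_force: [7.1, 1.7, -3.0]
width: 17.9
```

{"method": "arm_command", "body": {"targets": [[-2, 0, -0.3, 0], [-2, 0, -0.3, 0], [-2, 0, -0.3, 0], [0, 0, 0, 0], [0, 0, 0, 0]]}}

```text
t: 9.17
ee_pos: [464.2, -295.4, 73.7]
orientation: [-1.21, -1.21, 1.208]
ft_force: [4.6, 3.0, -0.0]
width: 18.1
```

{"method": "arm_command", "body": {"targets": [[-2, 0, 0, 0], [-1, 0, 0, 0], [-1, 0, 0, 0], [0, 0, 0, 0], [0, 0, 0, 0]]}}

```text
t: 9.58
ee_pos: [464.1, -295.8, 73.7]
orientation: [-1.205, -1.21, 1.204]
ft_force: [9.4, 22.3, 7.4]
width: 17.8
```

Home stop felt (22 N). Release and rise.

{"method": "arm_command", "body": {"targets": [[0, 0, 0, 0], [0, 0, 0, 0], [0, 0, 0, 0], [0, 0, 0, 0], [0, 0, 0, 0], [0, -15, 0, 0], [0, -15, 0, 0], [0, -20, 0, 0], [0, -20, 0, 0], [0, -25, 0, 0], [0, -25, 0, 0], [5, -25, 0, 0], [5, 0, 0, 0], [5, 0, 0, 0], [10, 0, 0, 0], [10, 0, 0, 0], [10, 0, 0, 0]], "gripper": 60}}

```text
t: 11.0
ee_pos: [463.0, -252.5, 217.3]
orientation: [-1.206, -1.208, 1.209]
ft_force: [-0.3, 0.1, 0.1]
width: 52.8
```

Run:
```python
from h import *
im=get_image("wrist");m=camera_model("wrist");cv2.imwrite("pics/w3.png",cv2.resize(im[100:400,60:460],(800,600),interpolation=cv2.INTER_CUBIC))
for t,z in (("fader_top",76),("set_tab_tip",49),("selector_axis",65),("symbol_jar_mid",47)):
    for d in tip_of("wrist",t)[:2]: print(t,round(d["conf"],2),np.round(d["at"],1),np.round(atz(m,d["at"],z),1))
m=camera_model("side");get_image("side")
for t,z in (("fader_top",76),("set_tab_tip",49),("cutter",16)):
    for d in tip_of("side",t)[:2]: print(t,round(d["conf"],2),np.round(d["at"],1),np.round(atz(m,d["at"],z),1))
go((435,182,239),np.radians(82.4))
```

```text
fader_top 0.67 [253.2 241.3] [ 465.1 -294.    76. ]
set_tab_tip 0.96 [324.9 188.4] [ 432.3 -243.7   49. ]
selector_axis 0.89 [331.8 300.9] [ 514.8 -238.3   65. ]
symbol_jar_mid 0.9 [288.4 351.5] [ 568.1 -272.8   47. ]
fader_top 0.63 [323.7 359.1] [ 468.6 -296.    76. ]
fader_top 0.63 [377.7 296.7] [ 641.9 -262.4   76. ]
set_tab_tip 0.51 [297.9 352.4] [ 440.3 -245.1   49. ]
t 11.45 at [ 463.9 -254.2  218.6] yaw 1.571 shift xyz [436.2 -20.4  28.9] turn about tool y 0.133 (world yaw -0.133), q6=-2.09
```

View pics/w3.png

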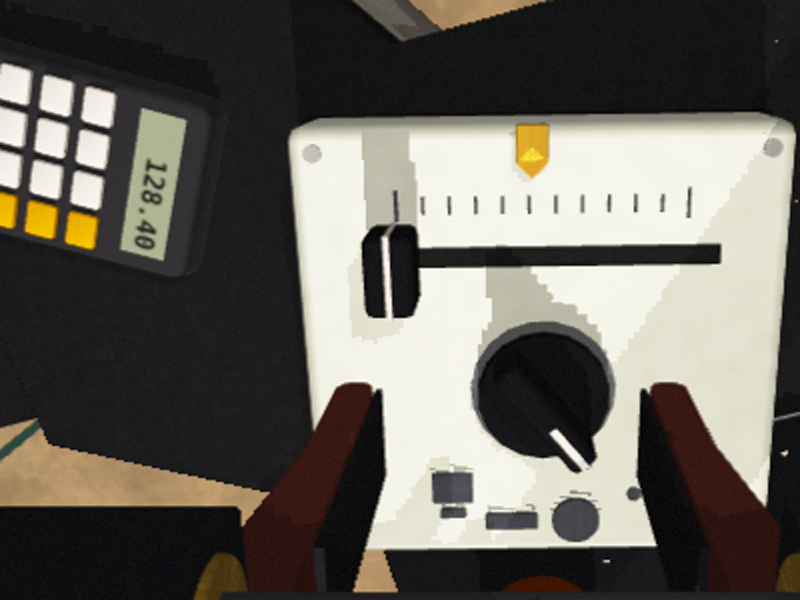

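The fader is home: its line sits at the first tick. The tab tip is at about 0.051 on the tick scale (crop px 532 between 396 and 689). Now to the cutter.

{"method": "arm_command", "body": {"targets": [[21.8, 0, 1.5, 0], [21.8, 0, 1.5, 0], [21.8, 0, 1.5, 0], [21.8, 0, 1.5, 0], [21.8, 0, 1.5, 0], [21.8, 0, 1.5, 0], [21.8, 0, 1.5, 0], [21.8, 0, 1.5, 0], [21.8, 0, 1.5, 0], [21.8, 0, 1.5, 0], [21.8, 0, 1.5, 0], [21.8, 0, 1.5, 0], [21.8, 0, 1.5, 0], [21.8, 0, 1.5, 0], [21.8, 0, 1.5, 0], [21.8, 0, 1.5, 0], [21.8, 0, 1.5, 0], [21.8, 0, 1.5, 0], [21.8, 0, 1.5, 0], [21.8, 0, 1.5, 0]], "gripper": 100}}

```text
t: 13.12
ee_pos: [433.9, 183.0, 218.8]
orientation: [-1.209, -1.209, 1.209]
ft_force: [0.0, -0.6, 0.8]
width: 88.0
```

```bash
cat >> h.py <<'E'
def ring(cam,px_thr=None,z=46,thing="cutter"):
    """centre/diameter of silhouette as seen, via top-plane circle"""
    s=silhouettes(cam,thing);m=camera_model(cam)
    for d in s[:2]:
        c=max(cv2.findContours(d["pixels"].astype(np.uint8),0,2)[0],key=cv2.contourArea)[:,0,:]
        for zz in (z-30,z):
            P=np.array([atz(m,p,zz)[:2] for p in c],np.float32);print(thing,round(d["conf"],2),"z",zz,"min",P.min(0).round(1),"max",P.max(0).round(1),np.round(d["at"]))
E
python3 - <<'E'
from h import *
im=get_image("wrist");m=camera_model("wrist");cv2.imwrite("pics/w4.png",im)
ring("wrist")
for d in tip_of("wrist","cutter")[:2]: print(d,atz(m,d["at"],16))
get_image("side");get_image("scene")
print("side bell",atz(camera_model("side"),(200,320),0),atz(camera_model("scene"),(398,410),0))
for c in("side","scene"):
  for d in tip_of(c,"cutter")[:2]: print(c,d,atz(camera_model(c),d["at"],16))
go((436,182,215),np.radians(82.4))
E
```

```text
cutter 0.67 z 16 min [404.3 156.3] max [468.3 216.5] [320. 246.]
cutter 0.67 z 46 min [400.1 158.6] max [458.6 213.7] [320. 246.]
side bell [321.53325002 -35.78745675   0.        ] [320.02180716  -9.86109561   0.        ]
side {'at': [187.3, 222.2], 'conf': 0.75} [431.27817818 188.06032053  16.        ]
side {'at': [339.5, 259.1], 'conf': 0.6} [ 654.59097552 -120.01860271   16.        ]
scene {'at': [241.6, 394.6], 'conf': 0.87} [433.19965476 184.15548242  16.        ]
t 13.47 at [433.8 181.2 218.6] yaw 1.57 shift xyz [ 0.8  3.6 -2.2] turn about tool y 0.132 (world yaw -0.132), q6=-1.20
```

Cutter estimate is (432,186). Descending with open jaws.

{"method": "arm_command", "body": {"targets": [[0.5, 18, 0.2, 0], [0.5, 18, 0.2, 0], [0.5, 18, 0.2, 0], [0.5, 18, 0.2, 0], [0.5, 18, 0.2, 0], [0.5, 18, 0.2, 0], [0.5, 18, 0.2, 0], [0.5, 18, 0.2, 0], [0.5, 18, 0.2, 0], [0.5, 18, 0.2, 0], [0, 0, 0, 0]]}}

```text
t: 14.38
ee_pos: [430.4, 185.6, 36.3]
orientation: [-1.208, -1.204, 1.212]
ft_force: [0.1, -0.5, 0.6]
width: 87.7
```

{"method": "arm_command", "body": {"targets": [[0, 0, 0, 0], [0, 0, 0, 0], [0, 0, 0, 0], [0, 0, 0, 0], [0, 0, 0, 0], [0, 0, 0, 0], [0, 0, 0, 0], [0, 0, 0, 0]], "gripper": 50}}

```text
t: 15.05
ee_pos: [432.3, 187.2, 39.4]
orientation: [-1.21, -1.21, 1.209]
ft_force: [-0.3, -1.4, 7.3]
width: 55.0
```

{"method": "arm_command", "body": {"targets": [[0, -10, 0, 0], [0, -16, 0, 0], [0, -16, 0, 0], [0, -16, 0, 0], [0, -12, 0, 0], [-16, 0, 0, 0], [-16, 0, 0, 0], [-16, 0, 0, 0], [-16, 0, 0, 0], [-16, 0, 0, 0], [-16, 0, 0, 0], [-16, 0, 0, 0]]}}

```text
t: 16.05
ee_pos: [431.7, 74.5, 109.3]
orientation: [-1.209, -1.21, 1.209]
ft_force: [-0.4, -0.3, -0.7]
width: 55.0
```

{"method": "arm_command", "body": {"targets": [[-16, 0, 0, 0], [-16, 0, 0, 0], [-16, 0, 0, 0], [-16, 0, 0, 0], [-16, 0, 0, 0], [-16, 0, 0, 0], [-16, 0, 0, 0], [-16, 0, 0, 0], [-16, 0, 0, 0], [0, 0, 0, 0], [0, 0, 0, 0]]}}

```text
t: 16.97
ee_pos: [431.8, -69.3, 109.1]
orientation: [-1.21, -1.208, 1.208]
ft_force: [-0.0, -0.1, -0.8]
width: 54.6
```

Run:
```python
from h import *
im=get_image("wrist");cv2.imwrite("pics/w5.png",im);m=camera_model("wrist")
print(get_obs()["width"],get_obs()["ft_force"])
for d in tip_of("wrist","jar_b")[:4]: print(d,atz(m,d["at"],0).round())
go((430,-70,24))
```

```text
54.584686415762455 [-0.2817407   0.19894941 -0.41987784]
{'at': [336.5, 345.6], 'conf': 0.61} [497. -55.   0.]
t 17.07 at [431.7 -68.5 109. ] yaw 1.571 shift xyz [-1.5 85.   1.7]
```

View pics/w5.png

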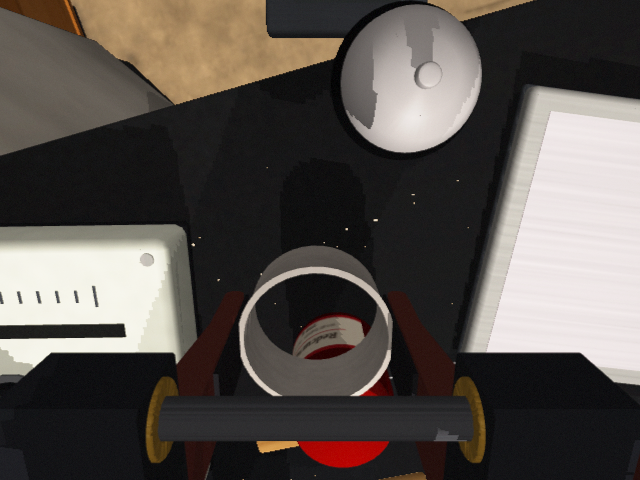

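The cutter is held level, with the jar behind it and the bell clear. Lowering it at about (427,-69).

{"method": "arm_command", "body": {"targets": [[0, 16, 1, 0], [0, 16, 1, 0], [0, 16, 1, 0], [0, 16, 1, 0], [0, 12, 1, 0], [0, 5, 0, 0], [0, 2, 0, 0], [0, 2, 0, 0], [0, 0, 0, 0], [0, 0, 0, 0]]}}

```text
t: 17.9
ee_pos: [427.3, -68.8, 24.2]
orientation: [-1.21, -1.21, 1.209]
ft_force: [0.1, 0.3, -0.3]
width: 54.8
```

{"method": "arm_command", "body": {"targets": [[0, 0, 0, 0], [0, 0, 0, 0], [0, 0, 0, 0], [0, 0, 0, 0], [0, 0, 0, 0], [0, 0, 0, 0], [0, -10, 0, 0], [0, -15, 0, 0], [0, -20, 0, 0], [0, -20, 0, 0], [0, -20, 0, 0], [0, -20, 0, 0], [0, -20, 0, 0]], "gripper": 100}}

```text
t: 18.98
ee_pos: [426.5, -68.9, 150.3]
orientation: [-1.209, -1.209, 1.209]
ft_force: [0.3, -0.1, -0.2]
width: 87.6
```

Run:
```python
from h import *
im=get_image("wrist");m=camera_model("wrist")
for d in tip_of("wrist","jar_b")[:4]: print(d,atz(m,d["at"],0).round())
for d in tip_of("wrist","cutter")[:4]: print(d,atz(m,d["at"],0).round())
ring("wrist",z=30)
get_image("side");m=camera_model("side")
for s in silhouettes("side","jar_b")[:5]: 
    c=np.argwhere(s["pixels"]);print(s["conf"],s["at"],atz(m,s["at"],38).round(),c.min(0),c.max(0))
go((500,-57,160))
```

```text
{'at': [331.5, 324.9], 'conf': 0.93} [502. -57.   0.]
cutter 0.72 z 0 min [398.7 -99.4] max [464.8 -37.7] [318. 269.]
cutter 0.72 z 30 min [393.6 -96.3] max [452.9 -40.9] [318. 269.]
0.95 [275.3, 265.7] [524. -50.  38.] [256 258] [290 281]
0.9 [399.2, 204.8] [ 851. -106.   38.] [187 386] [220 411]
0.89 [375.1, 291.3] [ 658. -239.   38.] [273 363] [307 390]
0.81 [341.3, 251.7] [ 663. -116.   38.] [233 329] [268 353]
t 19.28 at [426.1 -68.8 148. ] yaw 1.571 shift xyz [ 11.8 -12.1 -73.9]
```

Cutter stands at about (427,-69) and jar_b at (501,-56). Grasping jar_b.

{"method": "arm_command", "body": {"targets": [[2.2, 0, -12.5, 0], [2.2, 0, -12.5, 0], [2.2, 0, -12.5, 0], [2.2, 0, -12.5, 0], [2.2, 0, -12.5, 0], [2, 0, -12.5, 0], [0, 14, 0, 0], [0, 15, 0, 0], [0, 15, 0, 0], [0, 15, 0, 0], [0, 15, 0, 0], [0, 15, 0, 0], [0, 11, 0, 0], [0, 0, 0, 0]]}}

```text
t: 20.45
ee_pos: [501.2, -55.5, 46.1]
orientation: [-1.206, -1.207, 1.211]
ft_force: [-0.3, 0.3, -0.2]
width: 87.8
```

{"method": "arm_command", "body": {"targets": [[0, 0, 0, 0], [0, 0, 0, 0], [0, 0, 0, 0], [0, 0, 0, 0], [0, 0, 0, 0], [0, 0, 0, 0], [0, 0, 0, 0], [0, 0, 0, 0]], "gripper": 40}}

```text
t: 21.12
ee_pos: [502.2, -55.9, 49.3]
orientation: [-1.21, -1.21, 1.209]
ft_force: [-1.0, 0.4, 6.6]
width: 54.8
```

{"method": "arm_command", "body": {"targets": [[0, -6, 0, 0], [0, -10, 0, 0], [0, -12, 0, 0], [0, -12, 0, 0], [0, -12, 0, 0], [18, -6, 2, 0], [18, 0, 3.3, 0], [18, 0, 3.3, 0], [18, 0, 3.3, 0], [18, 0, 3.3, 0], [18, 0, 3.3, 0], [18, 0, 3.3, 0], [18, 0, 3.3, 0], [18, 0, 3.3, 0], [18, 0, 3.3, 0], [18, 0, 3.3, 0]]}}

```text
t: 22.45
ee_pos: [466.2, 142.9, 107.1]
orientation: [-1.209, -1.209, 1.21]
ft_force: [0.2, 0.2, -3.6]
width: 55.3
```

{"method": "arm_command", "body": {"targets": [[18, 0, 3.3, 0], [18, 0, 3.3, 0], [18, 0, 3.3, 0], [18, 0, 3.3, 0], [18, 0, 3.3, 0], [18, 0, 3.3, 0], [0, 0, 0, 0], [0, 0, 0, 0]]}}

```text
t: 23.12
ee_pos: [446.5, 250.6, 107.0]
orientation: [-1.208, -1.211, 1.211]
ft_force: [0.8, 0.8, -4.7]
width: 55.0
```

Run:
```python
from h import *
im=get_image("wrist");m=camera_model("wrist");print(get_obs()["width"],get_obs()["ft_force"])
cv2.imwrite("pics/w6.png",im)
go((446.6,251.2,66))
```

```text
55.21335329754769 [ 0.12691366 -0.0295641  -4.82559039]
t 23.17 at [446.5 249.9 106.9] yaw 1.572 shift xyz [ 1.3 40.9 -0.1]
```

View pics/w6.png

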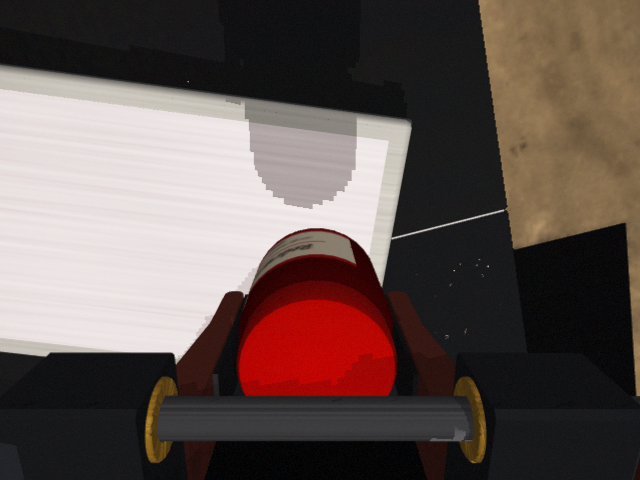

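The jar is upright in the grip over the plate's left part. Lowering.

{"method": "arm_command", "body": {"targets": [[0, 12, 0, 0], [0, 12, 0, 0], [0, 10, 0, 0], [0, 5, 0, 0], [0, 2, 0, 0], [0, 0.5, 0, 0], [0, 0, 0, 0], [0, 0, 0, 0]]}}

```text
t: 23.83
ee_pos: [447.3, 249.9, 65.5]
orientation: [-1.21, -1.21, 1.208]
ft_force: [-0.5, -0.4, -4.8]
width: 55.0
```

{"method": "arm_command", "body": {"targets": [[0, 0, 0, 0], [0, 0, 0, 0], [0, 0, 0, 0], [0, 0, 0, 0], [0, 0, 0, 0], [0, 0, 0, 0], [0, -10, 0, 0], [0, -15, 0, 0], [0, -20, 0, 0], [0, -20, 0, 0], [0, -20, 0, 0], [0, -20, 0, 0]], "gripper": 100}}

```text
t: 24.83
ee_pos: [446.8, 250.0, 171.8]
orientation: [-1.209, -1.21, 1.209]
ft_force: [-0.6, 0.7, 0.9]
width: 87.7
```

Run:
```python
from h import *
for c in("side","scene"):
    get_image(c);m=camera_model(c)
    for d in tip_of(c,"jar_b")[:6]: print(c,d["conf"],atz(m,d["at"],0).round(),atz(m,d["at"],16).round())
    for d in tip_of(c,"cutter")[:1]: print(c,"cutter",d["conf"],atz(m,d["at"],0).round())
go((630,-113,190))
```

```text
side 0.93 [ 661. -242.    0.] [ 656. -246.   16.]
side 0.65 [ 662. -115.    0.] [ 657. -121.   16.]
side 0.63 [ 855. -101.    0.] [ 847. -107.   16.]
side 0.61 [454. 259.   0.] [452. 248.  16.]
side 0.27 [464. -34.   0.] [462. -41.  16.]
side cutter 0.74 [471. -38.   0.]
scene 0.85 [455. 248.   0.] [442. 249.  16.]
scene 0.73 [ 663. -237.    0.] [ 644. -223.   16.]
scene 0.7 [852. -96.   0.] [828. -86.  16.]
scene 0.65 [ 662. -111.    0.] [ 644. -101.   16.]
t 25.13 at [446.3 249.8 169.5] yaw 1.571 shift xyz [-362.8  -20.5 -183.6]
```

Run:
```python
from h import *
s=camera_model("side");c=camera_model("scene")
print("register bottom corner", atz(c,(310,272),0).round(), atz(s,(303,223),0).round())
print("top corner scene (308,240)", [atz(c,(308,238),z).round() for z in (60,100)], [atz(s,(298,210),z).round() for z in (40,60,100)])
print("tag",atz(c,(315,240),20).round(),"timer",atz(c,(351,220),25).round())
```

```text
register bottom corner [665. -34.   0.] [653.  18.   0.]
top corner scene (308,240) [array([696., -46.,  60.]), array([642., -22., 100.])] [array([653.,  35.,  40.]), array([646.,  24.,  60.]), array([633.,   3., 100.])]
tag [737. -81.  20.] timer [ 766. -186.   25.]
```

{"method": "arm_command", "body": {"targets": [[-20, 0, 0, 0], [-20, 0, 0, 0], [-20, 0, 0, 0], [-20, 0, 0, 0], [-20, 0, 0, 0], [-20, 0, 0, 0], [-20, 0, 0, 0], [-20, 0, 0, 0], [-20, 0, 0, 0], [-20, 0, 0, 0], [-20, 0, 0, 0], [-20, 0, 0, 0], [-20, 0, 0, 0], [-20, 0, 0, 0], [-20, 0, 0, 0], [-20, 0, 0, 0], [-20, 0, 0, 0], [-20, 0, 0, 0], [-3, 0, 0, 0], [0, 0, 0, 0]]}}

```text
t: 26.8
ee_pos: [446.4, -113.5, 169.3]
orientation: [-1.208, -1.207, 1.208]
ft_force: [0.6, -0.2, 0.6]
width: 87.7
```

The register's near corner is only about 65 mm high, so it is clear of the gripper body. Also the cutter has been knocked to about (471,-38), still on the counter. On to jar_c at (661,-113).

{"method": "arm_command", "body": {"targets": [[0, 0, -18, 0], [0, 0, -18, 0], [0, 0, -18, 0], [0, 0, -18, 0], [0, 0, -18, 0], [0, 0, -18, 0], [0, 0, -18, 0], [0, 0, -18, 0], [0, 0, -18, 0], [0, 0, -18, 0], [0, 0, -18, 0], [0, 0, -17, 0], [0, 14, 0, 0], [0, 14, 0, 0], [0, 14, 0, 0], [0, 0, 0, 0]]}}

```text
t: 28.13
ee_pos: [658.0, -111.8, 123.2]
orientation: [-1.202, -1.204, 1.212]
ft_force: [-0.6, -0.0, -0.5]
width: 87.9
```

Run:
```python
from h import *
im=get_image("wrist");m=camera_model("wrist");cv2.imwrite("pics/w7.png",im)
for d in tip_of("wrist","jar_c")[:3]: print(d,atz(m,d["at"],0).round())
for s in silhouettes("wrist","jar_c")[:3]:
    c=np.argwhere(s["pixels"]);print(s["conf"],s["at"],c.min(0),c.max(0),[atz(m,(u,c[:,0].min()+20),40).round() for u in (c[:,1].min(),c[:,1].max())])
go((661.5,-112.5,49))
```

```text
{'at': [315.7, 255.2], 'conf': 0.72} [ 666. -112.    0.]
{'at': [121.5, 251.3], 'conf': 0.67} [ 663. -240.    0.]
0.8 [318.9, 286.2] [215 264] [346 370] [array([ 642., -141.,   40.]), array([642., -82.,  40.])]
0.78 [329.8, 469.7] [459 297] [479 362] [array([ 810., -124.,   40.]), array([810., -81.,  40.])]
0.66 [87.1, 276.7] [210   5] [341 165] [array([ 639., -284.,   40.]), array([ 639., -196.,   40.])]
t 28.28 at [ 661.1 -112.8  127.6] yaw 1.571 shift xyz [ 0.3 78.6 -0.5]
```

View pics/w7.png

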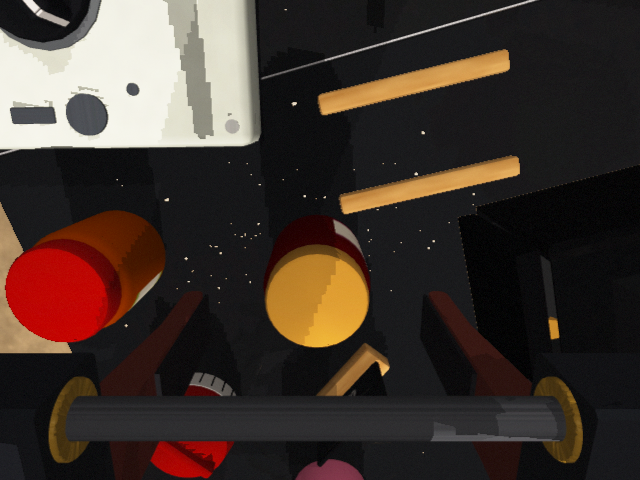

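Run:
```python
from h import *
m=camera_model("wrist")
for px in((460,217),(470,280),(480,340)): print(px,[atz(m,px,z).round() for z in(0,65,100)])
o,A=axes();print(proj(m,o["ee_pos"]+A@np.array([57.5,17,0])),proj(m,o["ee_pos"]+A@np.array([57.5,17+75,0])))
```

```text
(460, 217) [array([643., -19.,   0.]), array([629., -41.,  65.]), array([621., -53., 100.])]
(470, 280) [array([687.,  -8.,   0.]), array([662., -33.,  65.]), array([649., -46., 100.])]
(480, 340) [array([733.,   4.,   0.]), array([697., -24.,  65.]), array([678., -39., 100.])]
[453.97158004 316.64324143] [414.01933579 259.94861762]
```

{"method": "arm_command", "body": {"targets": [[0, 12, -0.5, 0], [0, 12, -0.5, 0], [0, 12, -0.5, 0], [0, 11, 0, 0], [0, 0, 0, 0]], "gripper": 88}}

```text
t: 28.7
ee_pos: [661.6, -112.6, 77.8]
orientation: [-1.205, -1.206, 1.211]
ft_force: [-0.9, -0.1, -1.1]
width: 77.2
```

{"method": "arm_command", "body": {"targets": [[0, 8, 0, 0], [0, 8, 0, 0], [0, 6, 0, 0], [0, 0, 0, 0]]}}

```text
t: 29.03
ee_pos: [662.7, -112.7, 57.6]
orientation: [-1.207, -1.208, 1.21]
ft_force: [-0.4, -0.4, -0.5]
width: 77.2
```

{"method": "arm_command", "body": {"targets": [[0, 0, 0, 0], [0, 0, 0, 0], [0, 0, 0, 0], [0, 0, 0, 0], [0, 0, 0, 0], [0, 0, 0, 0], [0, 0, 0, 0], [0, 0, 0, 0]], "gripper": 40}}

```text
t: 29.7
ee_pos: [663.9, -112.8, 59.7]
orientation: [-1.21, -1.21, 1.209]
ft_force: [-0.7, 1.0, 4.8]
width: 55.0
```

{"method": "arm_command", "body": {"targets": [[0, -8, 0, 0], [0, -12, 0, 0], [0, -15, 0, 0], [0, -15, 0, 0], [0, -15, 0, 0], [0, 0, 18, 0], [0, 0, 18, 0], [0, 0, 18, 0], [0, 0, 18, 0], [0, 0, 18, 0], [0, 0, 18, 0], [0, 0, 18, 0], [0, 0, 18, 0], [0, 0, 18, 0], [0, 0, 18, 0], [0, 0, 18, 0], [0, 0, 18, 0], [0, 0, 13, 0]]}}

```text
t: 31.2
ee_pos: [433.5, -112.9, 125.5]
orientation: [-1.21, -1.21, 1.209]
ft_force: [-0.4, 0.4, -3.3]
width: 55.4
```

{"method": "arm_command", "body": {"targets": [[18, 0, 0, 0], [18, 0, 0, 0], [18, 0, 0, 0], [18, 0, 0, 0], [18, 0, 0, 0], [18, 0, 0, 0], [18, 0, 0, 0], [18, 0, 0, 0], [18, 0, 0, 0], [18, 0, 0, 0], [18, 0, 0, 0], [18, 0, 0, 0], [18, 0, 0, 0], [18, 0, 0, 0], [18, 0, 0, 0], [7, 0, 0, 0], [0, 0, 0, 0], [0, 0, 0, 0]]}}

```text
t: 32.7
ee_pos: [434.7, 164.0, 124.8]
orientation: [-1.209, -1.211, 1.21]
ft_force: [0.2, 0.4, -2.2]
width: 54.9
```

Run:
```python
from h import *
print(get_obs()["width"],get_obs()["ft_force"]);go((435,164,76))
```

```text
54.86968662825316 [ 0.18789999  0.35716001 -2.24563619]
t 32.7 at [434.7 164.  124.8] yaw 1.572 shift xyz [-0.  48.8 -0.3]
```

{"method": "arm_command", "body": {"targets": [[0, 12, 0, 0], [0, 12, 0, 0], [0, 12, 0, 0], [0, 8, 0, 0], [0, 3, 0, 0], [0, 2, 0, 0], [0, 0, 0, 0], [0, 0, 0, 0]]}}

```text
t: 33.37
ee_pos: [434.9, 163.8, 75.7]
orientation: [-1.21, -1.21, 1.209]
ft_force: [0.2, -0.3, -3.0]
width: 55.4
```

{"method": "arm_command", "body": {"targets": [[0, 0, 0, 0], [0, 0, 0, 0], [0, 0, 0, 0], [0, 0, 0, 0], [0, -8, 0, 0], [0, -15, 0, 0], [0, -20, 0, 0], [0, -20, 0, 0], [0, -20, 0, 0], [0, -15, 0, 0]], "gripper": 72}}

```text
t: 34.2
ee_pos: [434.8, 164.3, 175.3]
orientation: [-1.21, -1.211, 1.208]
ft_force: [-0.4, -0.3, 0.0]
width: 63.3
```

{"method": "arm_command", "body": {"targets": [[-20, 0, 0, 0], [-20, 0, 0, 0], [-20, 0, 0, 0], [-20, 0, 0, 0], [-20, 0, 0, 0], [-20, 0, 0, 0], [-20, 0, 0, 0], [-20, 0, 0, 0], [-20, 0, 0, 0], [-20, 0, 0, 0], [-20, 0, 0, 0], [-20, 0, 0, 0], [-20, 0, 0, 0], [-20, 0, 0, 0], [-20, 0, 0, 0], [-20, 0, 0, 0], [-20, 0, 0, 0], [-20, 0, 0, 0], [-20, 0, 0, 0], [-20, 0, 0, 0]], "gripper": 100}}

```text
t: 35.87
ee_pos: [434.4, -236.9, 173.8]
orientation: [-1.209, -1.209, 1.209]
ft_force: [-0.3, 0.5, -0.4]
width: 88.0
```

Run:
```python
from h import *
for c in("side","scene"):
    get_image(c);m=camera_model(c)
    for d in tip_of(c,"jar_a")[:6]: print(c,d["conf"],atz(m,d["at"],0).round(),atz(m,d["at"],16).round())
    for d in tip_of(c,"cutter")[:1]: print(c,"cutter",d["conf"],atz(m,d["at"],0).round())
    for d in tip_of(c,"fader_top")[:1]: print(c,"fader",d["conf"],atz(m,d["at"],76).round())
go((661,-239,140))
```

```text
side 0.86 [ 853. -100.    0.] [ 845. -106.   16.]
side 0.81 [ 666. -239.    0.] [ 661. -243.   16.]
side fader 0.57 [ 462. -290.   76.]
scene 0.96 [449. 160.   0.] [437. 163.  16.]
scene 0.83 [459. 246.   0.] [446. 246.  16.]
scene 0.83 [852. -98.   0.] [828. -88.  16.]
scene 0.7 [ 659. -236.    0.] [ 641. -222.   16.]
scene cutter 0.93 [465. -43.   0.]
scene fader 0.2 [ 443. -172.   76.]
t 36.27 at [ 434.4 -234.9  173.2] yaw 1.572 shift xyz [  -4.4   33.2 -226.6]
```

{"method": "arm_command", "body": {"targets": [[0, 0, -19, 0], [0, 0, -19, 0], [0, 0, -19, 0], [0, 0, -19, 0], [0, 0, -19, 0], [0, 0, -19, 0], [0, 0, -19, 0], [0, 0, -19, 0], [0, 0, -19, 0], [0, 0, -19, 0], [0, 0, -19, 0], [-4, 0, -19, 0], [0, 15, 0, 0], [0, 15, 0, 0], [0, 15, 0, 0], [0, 0, 0, 0], [0, 0, 0, 0]]}}

```text
t: 37.68
ee_pos: [660.3, -239.2, 125.9]
orientation: [-1.205, -1.207, 1.21]
ft_force: [0.8, 0.1, -0.1]
width: 87.9
```

Run:
```python
from h import *
im=get_image("wrist");m=camera_model("wrist")
for d in tip_of("wrist","jar_a")[:3]: print(d,atz(m,d["at"],0).round())
for s in silhouettes("wrist","jar_a")[:2]:
    c=np.argwhere(s["pixels"]);top=c[c[:,0]>c[:,0].max()-60];print(s["conf"],s["at"],c.min(0),c.max(0),[atz(m,(u,290),77).round() for u in (c[:,1].min(),c[:,1].max())])
go((662,-239,55))
```

```text
{'at': [315.6, 242.8], 'conf': 0.79} [ 661. -239.    0.]
0.91 [474.5, 470.6] [457 458] [479 489] [array([ 663., -170.,   77.]), array([ 663., -154.,   77.])]
0.81 [318.1, 272.2] [205 268] [334 372] [array([ 663., -263.,   77.]), array([ 663., -212.,   77.])]
t 37.83 at [ 662.5 -240.1  128.8] yaw 1.571 shift xyz [ 1.1 73.8  0.6]
```

Centred at (661,-238.5). Descend and grip.

{"method": "arm_command", "body": {"targets": [[0, 15, 0, 0], [0, 15, 0, 0], [0, 15, 0, 0], [0, 15, 0, 0], [0, 12, 0, 0], [0, 0, 0, 0], [0, 0, 0, 0]]}}

```text
t: 38.42
ee_pos: [661.8, -239.6, 54.5]
orientation: [-1.207, -1.208, 1.21]
ft_force: [-1.0, -0.3, 0.2]
width: 87.4
```

{"method": "arm_command", "body": {"targets": [[0, 0, 0, 0], [0, 0, 0, 0], [0, 0, 0, 0], [0, 0, 0, 0], [0, 0, 0, 0], [0, 0, 0, 0], [0, 0, 0, 0], [0, 0, 0, 0]], "gripper": 40}}

```text
t: 39.08
ee_pos: [663.0, -239.5, 56.9]
orientation: [-1.21, -1.21, 1.209]
ft_force: [-0.8, 4.5, 5.4]
width: 55.6
```

{"method": "arm_command", "body": {"targets": [[0, -8, 0, 0], [0, -12, 0, 0], [0, -15, 0, 0], [0, -15, 0, 0], [0, -15, 0, 0], [0, -15, 0, 0], [0, 0, 18, 0], [0, 0, 18, 0], [0, 0, 18, 0], [0, 0, 18, 0], [0, 0, 18, 0], [0, 0, 18, 0], [0, 0, 18, 0], [0, 0, 18, 0], [0, 0, 18, 0], [0, 0, 18, 0], [0, 0, 18, 0], [0, 0, 18, 0], [0, 0, 18, 0]]}}

```text
t: 40.67
ee_pos: [428.2, -240.2, 137.6]
orientation: [-1.211, -1.21, 1.209]
ft_force: [0.0, 0.1, -3.3]
width: 55.9
```

{"method": "arm_command", "body": {"targets": [[18, 0, 0.3, 0], [18, 0, 0.3, 0], [18, 0, 0.3, 0], [18, 0, 0.3, 0], [18, 0, 0.3, 0], [18, 0, 0.3, 0], [18, 0, 0.3, 0], [18, 0, 0.3, 0], [18, 0, 0.3, 0], [18, 0, 0.3, 0], [18, 0, 0.3, 0], [18, 0, 0.3, 0], [18, 0, 0.3, 0], [18, 0, 0.3, 0], [18, 0, 0.3, 0], [18, 0, 0.3, 0], [18, 0, 0, 0], [10, 0, 0, 0], [0, 0, 0, 0], [0, 0, 0, 0]]}}

```text
t: 42.33
ee_pos: [424.0, 76.2, 136.8]
orientation: [-1.209, -1.211, 1.21]
ft_force: [0.0, -1.0, -3.1]
width: 55.3
```

Run:
```python
from h import *
print(get_obs()["width"]);go((423.4,76.8,73))
```

```text
55.34921209283815
t 42.33 at [424.   76.2 136.8] yaw 1.573 shift xyz [ 0.6 63.8  0.7]
```

{"method": "arm_command", "body": {"targets": [[0, 15, 0, 0], [0, 15, 0, 0], [0, 15, 0, 0], [0, 11, 0, 0], [0, 5, 0, 0], [0, 2, 0, 0], [0, 0.8, 0, 0], [0, 0, 0, 0], [0, 0, 0, 0]]}}

```text
t: 43.08
ee_pos: [424.3, 75.8, 73.0]
orientation: [-1.21, -1.21, 1.208]
ft_force: [-0.4, 0.8, -3.8]
width: 55.9
```

{"method": "arm_command", "body": {"targets": [[0, 0, 0, 0], [0, 0, 0, 0], [0, 0, 0, 0], [0, 0, 0, 0], [0, -8, 0, 0], [0, -15, 0, 0], [0, -20, 0, 0], [0, -20, 0, 0], [0, -20, 0, 0], [0, -20, 0, 0], [0, -20, 0, 0], [0, -20, 0, 0]], "gripper": 72}}

```text
t: 44.08
ee_pos: [423.4, 76.1, 217.0]
orientation: [-1.209, -1.21, 1.209]
ft_force: [0.5, -0.4, 0.1]
width: 63.4
```

{"method": "arm_command", "body": {"targets": [[-20, 0, -2, 0], [-20, 0, -2, 0], [-20, 0, -2, 0], [-20, 0, -2, 0], [-20, 0, -2, 0], [-20, 0, -2, 0], [-20, 0, -2, 0], [-20, 0, -2, 0], [-20, 0, -2, 0], [-20, 0, -2, 0], [-20, 0, -2, 0], [-20, 0, -2, 0], [-20, 0, -2, 0], [-20, 0, -2, 0], [0, 0, 0, 0]], "gripper": 100}}

```text
t: 45.33
ee_pos: [452.4, -206.5, 216.2]
orientation: [-1.212, -1.208, 1.208]
ft_force: [-0.2, 0.3, 0.1]
width: 87.8
```

Run:
```python
from h import *
im=get_image("side");cv2.imwrite("pics/s8.png",cv2.resize(im[140:400,100:440],(784,600),interpolation=cv2.INTER_CUBIC))
get_image("scene");m=camera_model("scene")
for d in tip_of("scene","jar_a")[:5]: print(d["conf"],atz(m,d["at"],16).round())
go((516,-241,130))
```

```text
0.95 [829. -83.  16.]
0.87 [444. 251.  16.]
0.87 [435. 167.  16.]
0.79 [426.  73.  16.]
t 45.48 at [ 451.3 -203.4  215.5] yaw 1.57 shift xyz [-37.6  85.5 -64.7]
```

View pics/s8.png

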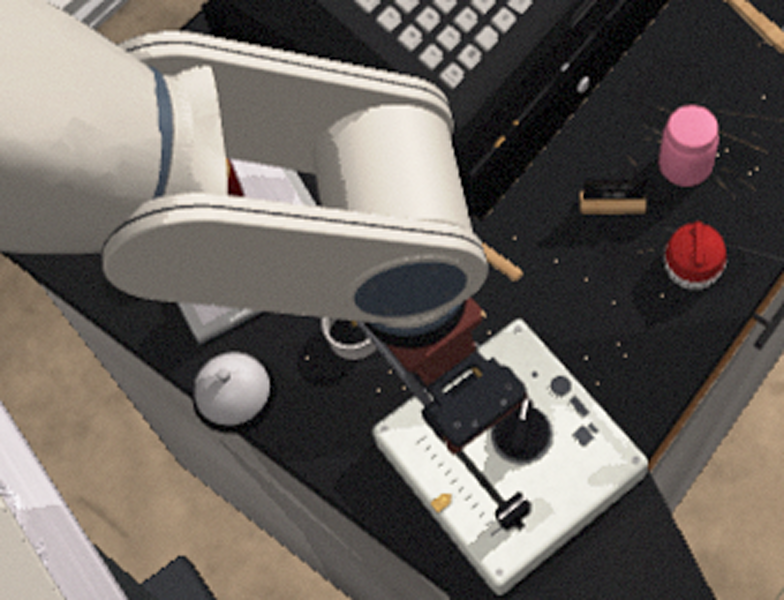

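All three jars are on the plate (scene check: (444,251), (435,167), (426,73)). The cutter stands flat at crop px (347,335), the fader is home at (512,510), and the timer and tag are undisturbed. Now the selector: move over its axis and turn the jaws across the bar.

{"method": "arm_command", "body": {"targets": [[-7.4, 0, -13.2, 0], [-7.4, 0, -13.2, 0], [-7.4, 0, -13.2, 0], [-7.4, 0, -13.2, 0], [-7.4, 0, -13.2, 0], [0, 0, 0, 0]], "gripper": 45}}

```text
t: 45.98
ee_pos: [519.8, -240.7, 215.8]
orientation: [-1.21, -1.211, 1.21]
ft_force: [-0.1, -0.7, 0.3]
width: 51.2
```

{"method": "arm_command", "body": {"targets": [[0, 0, 0, 0.123], [0, 0, 0, 0.123], [0, 0, 0, 0.123], [0, 0, 0, 0.123], [0, 0, 0, 0.123], [0, 0, 0, 0.123], [0, 0, 0, 0.123], [0, 0, 0, 0.123], [0, 0, 0, 0.123], [0, 0, 0, 0.123], [0, 0, 0, 0.123], [0, 0, 0, 0.123], [0, 0, 0, 0.123], [0, 0, 0, 0.123], [0, 0, 0, 0.123], [0, 0, 0, 0.123], [0, 0, 0, 0.123], [0, 0, 0, 0.123], [0, 0, 0, 0.123], [0, 0, 0, 0.12]]}}

```text
t: 47.65
ee_pos: [516.8, -239.3, 215.4]
orientation: [-1.456, 0.697, -0.695]
ft_force: [-0.2, -0.7, 0.5]
width: 39.6
```

Run:
```python
from h import *
im=get_image("wrist");m=camera_model("wrist");cv2.imwrite("pics/w9.png",im)
for t,z in (("selector_axis",65),("selector_point",45),("fader_top",76)):
    for d in tip_of("wrist",t)[:2]: print(t,round(d["conf"],2),np.round(d["at"],1),np.round(atz(m,d["at"],z),1))
go((517.5,-240.5,75),-0.886)
print(proj(m,(517.5,-240.5,76)),[proj(m,np.array([517.5,-240.5,76])+25*s*np.array([np.cos(.685),np.sin(.685),0])) for s in(-1,1)])
```

```text
selector_axis 0.74 [313.7 230.6] [ 517.4 -237.3   65. ]
fader_top 0.79 [328.3 340.1] [ 460.8 -296.3   76. ]
t 47.85 at [ 517.2 -239.9  215.4] yaw -0.881 shift xyz [ 7.000e-01  1.404e+02 -1.000e-01] turn about tool y 0.005 (world yaw -0.005), q6=0.43
[317.30053722 237.3116708 ] [array([317.66042179, 271.44967805]), array([316.92280636, 201.48079646])]
```

View pics/w9.png

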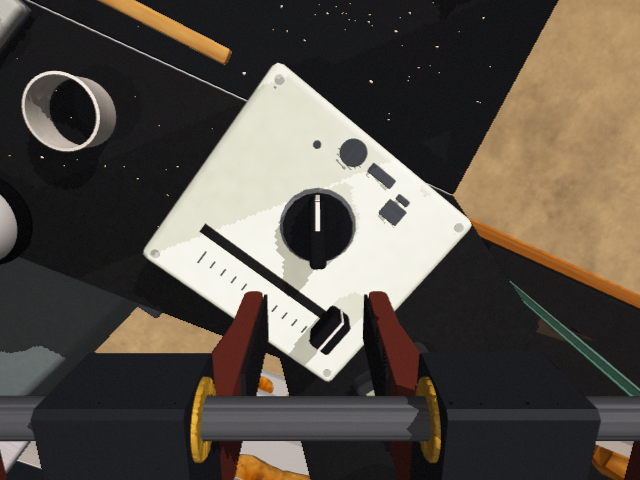

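The bar is vertical at px (317,195-268), aligned midway between the fingers. Descend and grip it.

{"method": "arm_command", "body": {"targets": [[0, 18, 0.3, 0], [0, 18, 0.3, 0], [0, 18, 0.3, 0], [0, 18, 0.3, 0], [0, 18, 0.3, 0], [0, 18, 0.3, 0], [0, 18, 0.3, 0], [0, 9, 0, 0], [0, 5, 0, 0], [0, 0, 0, 0]]}}

```text
t: 48.68
ee_pos: [518.8, -239.1, 74.6]
orientation: [-1.458, 0.692, -0.689]
ft_force: [-0.1, 0.3, 0.5]
width: 39.5
```

{"method": "arm_command", "body": {"targets": [[0, 0, 0, 0], [0, 0, 0, 0], [0, 0, 0, 0], [0, 0, 0, 0], [0, 0, 0, 0], [0, 0, 0, 0], [0, 0, 0, 0], [0, 0, 0, 0]], "gripper": 4}}

```text
t: 49.35
ee_pos: [519.2, -239.2, 76.1]
orientation: [-1.457, 0.692, -0.691]
ft_force: [-2.5, 3.0, 5.1]
width: 11.6
```

{"method": "arm_command", "body": {"targets": [[0, 0, 0, 0.09], [0, 0, 0, 0.09], [0, 0, 0, 0.09], [0, 0, 0, 0.09], [0, 0, 0, 0.09], [0, 0, 0, 0.09], [0, 0, 0, 0.09], [0, 0, 0, 0.09], [0, 0, 0, 0.09], [0, 0, 0, 0.09], [0, 0, 0, 0.09], [0, 0, 0, 0.09], [0, 0, 0, 0.09], [0, 0, 0, 0.09], [0, 0, 0, 0.09], [0, 0, 0, 0], [0, 0, 0, 0]]}}

```text
t: 50.77
ee_pos: [519.2, -240.1, 76.0]
orientation: [-0.82, 1.678, -1.679]
ft_force: [-3.1, -3.5, 6.9]
width: 11.7
```

Run:
```python
from h import *
o=get_obs();print(o["width"],o["ft_force"],o["moment"]);go((464,-296,74),-0.886-1.35)
```

```text
11.68043681530738 [-3.09571116 -3.49855504  6.90230306] [-0.48120111  0.79863631  0.00336257]
t 50.77 at [ 519.2 -240.1   76. ] yaw -2.233 shift xyz [78.   2.1 -9.1] turn about tool y 0.003 (world yaw -0.003), q6=1.78
```

{"method": "arm_command", "body": {"targets": [[0, 0, 0, 0], [0, 0, 0, 0], [0, 0, 0, 0], [0, 0, 0, 0], [0, 0, 0, 0], [0, -10, 0, 0], [0, -18, 0, 0], [0, -18, 0, 0], [0, -18, 0, 0], [0, -18, 0, 0], [0, -18, 0, 0], [0, -18, 0, 0], [0, -18, 0, 0], [0, -4, 0, 0]], "gripper": 50}}

```text
t: 51.93
ee_pos: [520.8, -240.2, 219.0]
orientation: [-0.814, 1.675, -1.683]
ft_force: [0.5, 0.1, -0.4]
width: 43.9
```

{"method": "arm_command", "body": {"targets": [[0, 0, 0, -0.111], [0, 0, 0, -0.111], [0, 0, 0, -0.111], [0, 0, 0, -0.111], [0, 0, 0, -0.111], [0, 0, 0, -0.112], [0, 0, 0, 0]]}}

```text
t: 52.52
ee_pos: [519.1, -239.4, 215.0]
orientation: [-1.212, 1.205, -1.204]
ft_force: [0.4, -0.3, 0.4]
width: 43.8
```

Run:
```python
from h import *
im=get_image("wrist");m=camera_model("wrist");cv2.imwrite("pics/w10.png",im)
for t,z in (("selector_axis",65),("selector_point",45),("fader_top",76),("symbol_jar_mid",47),("set_tab_tip",49)):
    for d in tip_of("wrist",t)[:2]: print(t,round(d["conf"],2),np.round(d["at"],1),np.round(atz(m,d["at"],z),1))
go((464,-296,74),-1.571)
```

```text
selector_axis 0.67 [315.5 234.4] [ 518.2 -239.8   65. ]
fader_top 0.76 [390.8 313.1] [ 462.  -294.6   76. ]
symbol_jar_mid 0.7 [367.6 166.2] [ 564.5 -277.5   47. ]
set_tab_tip 0.81 [316.8 330.1] [ 434.1 -241.    49. ]
t 52.82 at [ 519.3 -239.5  215.3] yaw -1.571 shift xyz [ 56.5 141.3 -55.3] turn about tool y 0.000 (world yaw -0.000), q6=1.12
```

View pics/w10.png

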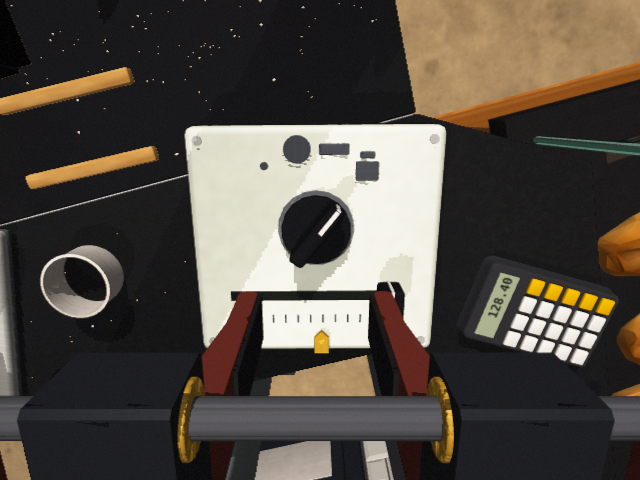

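The selector bar points from (300,262) to (341,205), at the jar symbol (367,166). The other parts are fine. Now pinch the fader again.

{"method": "arm_command", "body": {"targets": [[11.2, 0, -11, 0], [11.2, 0, -11, 0], [11.2, 0, -11, 0], [11.2, 0, -11, 0], [11.2, 0, -11, 0], [0, 15, 0, 0], [0, 18, 0, 0], [0, 18, 0, 0], [0, 18, 0, 0], [0, 18, 0, 0], [0, 18, 0, 0], [0, 18, 0, 0], [0, 12, 0, 0], [0, 6, 0, 0], [0, 0, 0, 0]]}}

```text
t: 54.07
ee_pos: [463.9, -295.3, 73.2]
orientation: [-1.21, 1.21, -1.206]
ft_force: [0.3, 0.3, -0.5]
width: 43.7
```

{"method": "arm_command", "body": {"targets": [[0, 0, 0, 0], [0, 0, 0, 0], [0, 0, 0, 0], [0, 0, 0, 0], [0, 0, 0, 0], [0, 0, 0, 0], [0, 0, 0, 0], [0, 0, 0, 0]], "gripper": 10}}

```text
t: 54.73
ee_pos: [464.9, -295.4, 75.2]
orientation: [-1.21, 1.207, -1.208]
ft_force: [0.6, 4.0, 7.0]
width: 17.9
```

{"method": "arm_command", "body": {"targets": [[-5, 0, -0.05, 0], [-5, 0, -0.05, 0], [-5, 0, -0.05, 0], [-5, 0, -0.05, 0], [-5, 0, -0.05, 0], [-5, 0, -0.05, 0], [-5, 0, -0.05, 0], [-5, 0, -0.05, 0], [-5, 0, -0.05, 0], [-5, 0, -0.05, 0], [0, 0, 0, 0], [0, 0, 0, 0], [0, 0, 0, 0]]}}

```text
t: 55.82
ee_pos: [464.3, -245.6, 75.2]
orientation: [-1.21, 1.206, -1.208]
ft_force: [-1.3, 0.6, 7.4]
width: 17.9
```

{"method": "arm_command", "body": {"targets": [[0, 0, 0, 0], [0, 0, 0, 0], [0, 0, 0, 0], [0, 0, 0, 0], [0, -15, 0, 0], [0, -20, 0, 0], [0, -25, 0, 0], [0, -25, 0, 0], [0, -25, 0, 0], [0, -25, 20, 0], [0, -10, 20, 0], [0, 0, 20, 0], [0, 0, 0, 0], [0, 0, 0, 0]], "gripper": 50}}

```text
t: 56.98
ee_pos: [523.9, -245.3, 219.0]
orientation: [-1.211, 1.208, -1.207]
ft_force: [0.2, -0.0, -0.4]
width: 43.8
```

```bash
cat > fit.py <<'E'
from h import *
import sys
go((464,-245,74),-1.571)
im=get_image("wrist");m=camera_model("wrist");print("cam",np.round(m["position"],1))
f=tip_of("wrist","fader_top")[:1]
for t,z in (("fader_top",76),("set_tab_tip",49),("selector_axis",65),("selector_point",45),("symbol_jar_mid",47)):
    for d in tip_of("wrist",t)[:2]: print(t,round(d["conf"],2),np.round(d["at"],1),np.round(atz(m,d["at"],z),1))
P,_=corners("wrist","control_box",45);print(cv2.minAreaRect(P.astype(np.float32)))
c=np.array(proj(m,(448,-246,60))).astype(int)
x0,y0=max(0,c[0]-66),max(0,c[1]-50);x0=min(x0,640-132);y0=min(y0,480-100);print("crop",x0,y0)
cv2.imwrite(sys.argv[1],cv2.resize(im[y0:y0+100,x0:x0+132],(792,600),interpolation=cv2.INTER_CUBIC))
E
python3 fit.py pics/w11.png
```

```text
t 56.98 at [ 523.9 -245.3  219. ] yaw -1.568 shift xyz [ -0.5 145.  -59.8] turn about tool y 0.003 (world yaw -0.003), q6=1.11
cam [ 601.3 -245.4  363.7]
fader_top 0.8 [313.  317.1] [ 460.6 -243.9   76. ]
set_tab_tip 0.65 [313.2 333. ] [ 433.1 -243.9   49. ]
selector_axis 0.57 [309.7 237.3] [ 518.6 -241.3   65. ]
symbol_jar_mid 0.71 [355.9 172.7] [ 563. -275.   47.]
((504.912353515625, -240.84112548828125), (179.3522491455078, 187.4029998779297), 0.7240143418312073)
crop 249 272
```

View pics/w11.png

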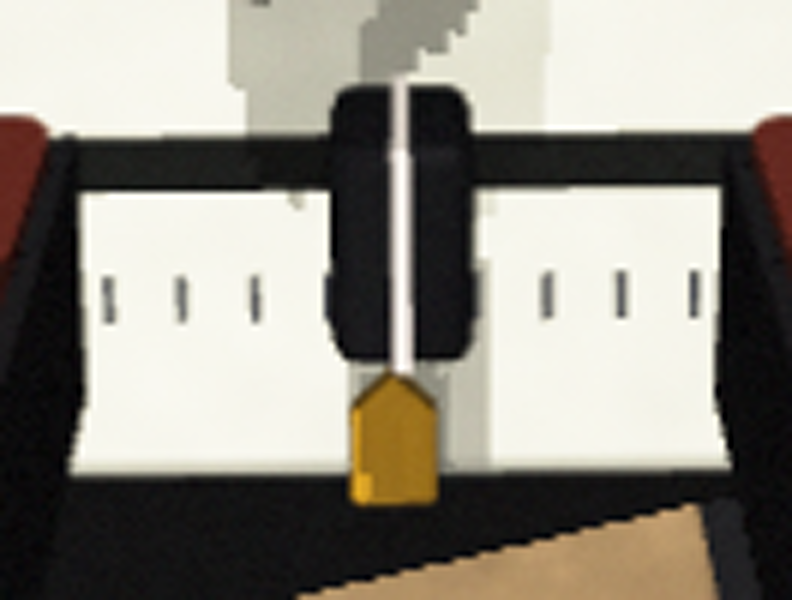

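The line at col 402 sits over the 50 mm tick, and the tab tip is at col 394.5. At 7.3 px/mm the fader needs about 1 mm more to the left (+y). I'll regrip shifted by 1 mm.

{"method": "arm_command", "body": {"targets": [[0, 0, -20, 0], [0, 10, -20, 0], [0, 25, -20, 0], [0, 25, 0, 0], [0, 25, 0, 0], [0, 25, 0, 0], [0, 20, 0, 0], [0, 10, 0, 0], [0, 5, 0, 0], [0, 0, 0, 0]]}}

```text
t: 58.22
ee_pos: [463.6, -245.5, 73.8]
orientation: [-1.21, 1.209, -1.207]
ft_force: [0.7, 0.2, 0.3]
width: 44.1
```

{"method": "arm_command", "body": {"targets": [[0, 0, 0, 0], [0, 0, 0, 0], [0, 0, 0, 0], [0, 0, 0, 0], [0, 0, 0, 0], [0, 0, 0, 0], [0, 0, 0, 0], [0, 0, 0, 0], [-0.5, 0, 0, 0], [-0.5, 0, 0, 0], [0, 0, 0, 0], [0, 0, 0, 0]], "gripper": 10}}

```text
t: 59.22
ee_pos: [464.4, -245.2, 75.2]
orientation: [-1.21, 1.206, -1.209]
ft_force: [-1.5, -1.3, 5.7]
width: 18.2
```

{"method": "arm_command", "body": {"targets": [[0, 0, 0, 0], [0, 0, 0, 0], [0, 0, 0, 0], [0, 0, 0, 0], [0, -15, 0, 0], [0, -20, 0, 0], [0, -25, 0, 0], [0, -25, 0, 0], [0, -25, 0, 0], [0, -25, 20, 0], [0, -10, 20, 0], [0, 0, 20, 0], [0, 0, 0, 0], [0, 0, 0, 0]], "gripper": 50}}

```text
t: 60.38
ee_pos: [523.9, -244.2, 219.0]
orientation: [-1.211, 1.208, -1.207]
ft_force: [0.0, 0.3, -0.3]
width: 44.0
```

```bash
python3 fit.py pics/w12.png
```

```text
t 60.38 at [ 523.9 -244.2  219. ] yaw -1.568 shift xyz [  0.6 145.  -59.8] turn about tool y 0.003 (world yaw -0.003), q6=1.11
cam [ 601.3 -244.3  363.7]
fader_top 0.64 [315.2 316.4] [ 461.1 -244.4   76. ]
set_tab_tip 0.66 [312.4 334.9] [ 431.3 -242.2   49. ]
set_tab_tip 0.54 [314.6 317.5] [ 447. -244.   49.]
selector_axis 0.91 [309.9 236.9] [ 518.9 -240.4   65. ]
symbol_jar_mid 0.64 [358.9 172.6] [ 563.  -276.2   47. ]
((504.8453369140625, -240.89376831054688), (180.36825561523438, 187.8452911376953), 0.8789118528366089)
crop 251 272
```

View pics/w12.png

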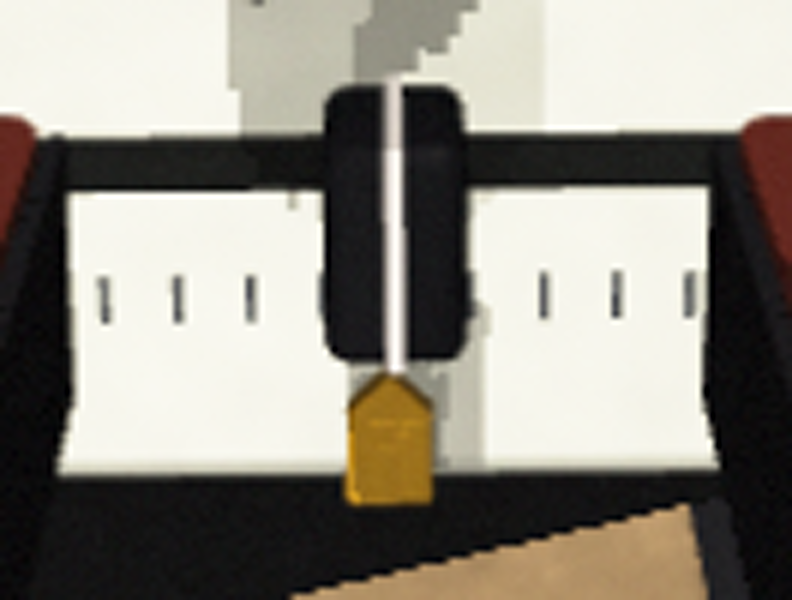

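The line is at col ~396 against the tip at 391. Allowing for parallax, about 0.5 mm remains, so one more small nudge.

{"method": "arm_command", "body": {"targets": [[0, 0, -20, 0], [0, 10, -20, 0], [0, 25, -20, 0], [0, 25, 0, 0], [0, 25, 0, 0], [0, 25, 0, 0], [0, 20, 0, 0], [0, 10, 0, 0], [0, 5, 0, 0], [0, 0, 0, 0]]}}

```text
t: 61.62
ee_pos: [463.5, -244.5, 73.8]
orientation: [-1.21, 1.209, -1.207]
ft_force: [-0.7, 0.0, 0.5]
width: 43.9
```

{"method": "arm_command", "body": {"targets": [[0, 0, 0, 0], [0, 0, 0, 0], [0, 0, 0, 0], [0, 0, 0, 0], [0, 0, 0, 0], [0, 0, 0, 0], [0, 0, 0, 0], [0, 0, 0, 0], [-0.4, 0, 0, 0], [-0.4, 0, 0, 0], [0, 0, 0, 0], [0, 0, 0, 0]], "gripper": 10}}

```text
t: 62.62
ee_pos: [464.4, -244.4, 75.2]
orientation: [-1.21, 1.206, -1.209]
ft_force: [-0.6, -1.6, 5.9]
width: 18.0
```

{"method": "arm_command", "body": {"targets": [[0, 0, 0, 0], [0, 0, 0, 0], [0, 0, 0, 0], [0, 0, 0, 0], [0, -15, 0, 0], [0, -20, 0, 0], [0, -25, 0, 0], [0, -25, 0, 0], [0, -25, 0, 0], [0, -25, 20, 0], [0, -10, 20, 0], [0, 0, 20, 0], [0, 0, 0, 0], [0, 0, 0, 0]], "gripper": 50}}

```text
t: 63.78
ee_pos: [523.8, -243.4, 219.0]
orientation: [-1.211, 1.208, -1.207]
ft_force: [-0.5, 0.3, -0.4]
width: 44.1
```

```bash
python3 fit.py pics/w13.png
python3 - <<'E'
from h import *
get_obs()
sc=get_image("scene")
m=camera_model("scene")
for d in tip_of("scene","jar_a")[:5]: print(d["conf"],atz(m,d["at"],16).round())
for d in tip_of("scene","cutter")[:1]: print("cutter",d["conf"],atz(m,d["at"],0).round())
w=cv2.imread("pics/w13.png")
out=np.zeros((600,800,3),np.uint8);out[:300,:396]=cv2.resize(w,(396,300));out[:300,400:800]=cv2.resize(sc[180:480,130:530],(400,300));
s=get_image("side");out[300:,:]=cv2.resize(s[180:420,130:450],(400,300)).repeat(1,0)[:, :].copy().repeat(2,1)[:, :800] if False else cv2.copyMakeBorder(cv2.resize(s[180:420,130:450],(400,300)),0,0,0,400,cv2.BORDER_CONSTANT)
wr=get_image("wrist");out[300:,400:]=cv2.resize(wr,(400,300))
cv2.imwrite("pics/m13.png",out)
E
```

```text
t 63.78 at [ 523.8 -243.4  219. ] yaw -1.568 shift xyz [  1.4 145.  -59.7] turn about tool y 0.003 (world yaw -0.003), q6=1.11
cam [ 601.3 -243.5  363.7]
fader_top 0.79 [316.  316.1] [ 461.4 -244.2   76. ]
set_tab_tip 0.53 [314.5 332.3] [ 433.7 -243.1   49. ]
selector_axis 0.97 [310.9 237.6] [ 518.4 -240.3   65. ]
selector_point 0.29 [ 96.2 275.7] [480.9 -69.6  45. ]
symbol_jar_mid 0.62 [358.7 171.4] [ 563.9 -275.2   47. ]
((504.86456298828125, -240.5321502685547), (179.3833465576172, 187.1434783935547), 0.7401747703552246)
crop 252 272
0.88 [438. 166.  16.]
0.79 [440. 246.  16.]
0.58 [825. -83.  16.]
0.56 [426.  75.  16.]
cutter 0.58 [468. -43.   0.]
```

View pics/m13.png

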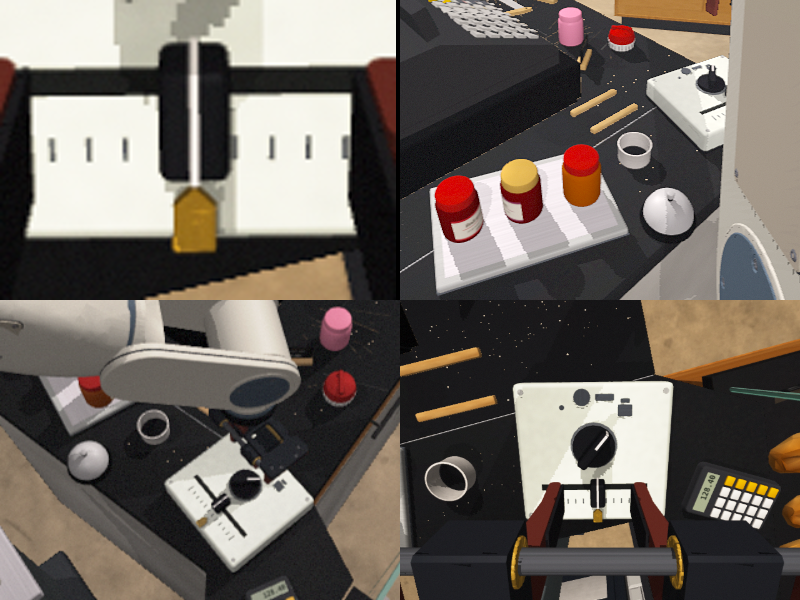

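The line (col 195) meets the tab tip (col 194.5). Three jars stand upright on the plate, the cutter is flat on the counter, and the selector points at the jar. Handing in.

```bash
python3 -c "
from workcell import close_job,get_obs
print(get_obs()['ft_force']);print(close_job())"
```

```text
[ 0.11944746  0.31753861 -0.72893976]
the job is handed in; nothing more can be done
None
```

I carried out every step in the order asked and handed the job in at about 64 s; the hand-in gives no verdict.

- **Fader home:** I slid it right until I felt the end stop (22 N). It stayed there until the last step.
- **Cutter:** I stood it on the counter at about (427, -69). It was later knocked to about (468, -43) while the arm was away from it. The last pictures show it still flat on the counter and clear of the plate, so I left it there.
- **Jars:** All three were present. jar_b, jar_c and jar_a stand upright in a row, wholly on the warming plate.
- **Selector:** I turned it 1.35 rad to the third detent, the jar symbol. The last wrist picture shows the bar pointing at the jar.
- **Fader to the tab:** I set it to about 51 mm and corrected it twice after looking from near. In the last close crop the white line and the tab tip are within about 0.2 mm.

**Disagreement:** the networks' own numbers put the line and tip about 1 mm apart. They varied by a few millimetres between views, so I went by the close crop.

**Bystanders:** the timer showed in the last views and had not moved. The tag was only partly visible at the end, but I never touched it. The gripper was open and clear of everything at hand-in.

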